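# Load the tumbler and dip its sump gauge

### The job

Lift the loading tray by its bar handle so that all four brass castings slide into the tumbler hopper, then lower the tray back down onto its legs. Then take the gauge rod from its wooden cradle, insert it in the inclined guide tube of the sump tank until the collar stops on the tube's mouth, withdraw it and present it for reading: finish while still holding the rod in the gripper, level and still, with its tip over the middle of the square ceramic tile and about 10 cm above it, touching nothing else. Leave the other things on the bench where they are.

Things in the scene. Friction and masses are not known exactly. Their poses are not given: they have to be found in the camera images.
- hopper: fixed grey steel open-topped hopper, 160 mm (its x) by 150 mm (its y) outside, walls 6 mm, 110 mm high; three sides (all but the tray side, +y) carry a 40 mm splash guard up to 150 mm. Origin at the centre of its underside on the bench; z up. The loading tray adjoins its +y side
- tray (a joint): hinge angle of the loading tray, rad: 0 = level, resting on two legs, grows as the handle is lifted and the tray tips into the hopper, stop at 1.2. Aluminium tray, 0.4 kg, 130 mm by 130 mm, walls 30 mm high on three sides, open towards the hopper; its floor is 118 mm above the bench. The castings slide out somewhere between 0.5 and 1.1 rad. The hinge is damped: let go, the tray sinks slowly back to 0
- tray_handle (a point): middle of the tray's round bar handle, 10 mm thick and 90 mm long, parallel to the hinge, 45 mm outside the tray's rear wall and 134 mm above the bench when the tray is level; free space beneath and beside it; its two arms are at its ends. The round bar can turn between the fingers
- tray_hinge (a point): middle of the tray's hinge line, which is horizontal along the hopper's x, at the hopper's rim, 114 mm above the bench; the handle is 158 mm outward (+y of the hopper) and 20 mm above it when level
- lug0: rough brass casting, a 28 x 24 x 18 mm block with a smaller 12 mm high stub on top, 60 g, one of four alike that start in the tray; origin at the centre of its underside
- lug1: rough brass casting, a 28 x 24 x 18 mm block with a smaller 12 mm high stub on top, 60 g, one of four alike that start in the tray; origin at the centre of its underside
- lug2: rough brass casting, a 28 x 24 x 18 mm block with a smaller 12 mm high stub on top, 60 g, one of four alike that start in the tray; origin at the centre of its underside
- lug3: rough brass casting, a 28 x 24 x 18 mm block with a smaller 12 mm high stub on top, 60 g, one of four alike that start in the tray; origin at the centre of its underside
- tank: fixed low grey sump tank, 150 x 90 x 66 mm, with the guide tube rising from its top. Origin at the centre of its underside, z up; the tube slants upward along the tank's +x
- guide_tube: fixed steel guide tube on the tank, 120 mm long, 23 mm outside, 15 mm bore that flares to 26 mm at the mouth (34 mm outside). Origin at the centre of the mouth, 140 mm above the bench; its x axis is the tube's axis pointing out of the mouth, 32 degrees above level; the rod goes in along -x
- cradle: fixed wooden cradle, base 190 x 60 x 12 mm, with two notched posts 148 mm apart up to 77 mm high that carry the gauge rod level; origin at the bottom, below the gauge rod's origin at the start; post centres at x = -70 mm and x = +78 mm
- gauge: gauge rod, 0.16 kg: a steel rod 9 mm thick and 110 mm long with a round end, a disc collar 36 mm across and 6 mm thick, and behind it a black square handle 14 x 14 mm that ends 90 mm behind the origin. Origin on the axis at the collar's face on the rod side; x points from there along the handle, so the rod reaches to x = -110 mm. Starts level in the cradle with its axis 65 mm above the bench; grasp the handle from above at about x = +40 to +50 mm, where it is free
- gauge_tip (a point): end of the gauge rod, at x = -110 mm of the gauge
- tile: fixed square ceramic reading tile lying on the bench, 110 x 110 x 8 mm; origin at the centre of its underside
- jar: bystander: closed jar, 60 mm wide, 90 mm high
- wrench: bystander: wrench 160 mm long, lying
- hammer: bystander: hammer 240 mm long, lying
- cup: bystander: white plastic cup, 72 mm wide, 85 mm high
- bust: bystander: small terracotta head on a foot, 60 mm wide, 100 mm high
- brush: bystander: brush 180 mm long, lying
There are look-alikes about, which are no part of the job. Leave any green look-alike of the gauge alone.

How it is judged:
On the way, in this order (a step that is already met when the one before it is completed fails the run):
1. all four castings lie in the hopper (x of lug0 in the frame of hopper between -0.08 and 0.08 m and y of lug0 in the frame of hopper between -0.075 and 0.075 m and z of lug0 in the frame of hopper between 0 and 0.095 m and x of lug1 in the frame of hopper between -0.08 and 0.08 m and y of lug1 in the frame of hopper between -0.075 and 0.075 m and z of lug1 in the frame of hopper between 0 and 0.095 m and x of lug2 in the frame of hopper between -0.08 and 0.08 m and y of lug2 in the frame of hopper between -0.075 and 0.075 m and z of lug2 in the frame of hopper between 0 and 0.095 m and x of lug3 in the frame of hopper between -0.08 and 0.08 m and y of lug3 in the frame of hopper between -0.075 and 0.075 m and z of lug3 in the frame of hopper between 0 and 0.095 m), for 0.2 s.
2. the gauge rod is in the guide tube with its collar on the mouth (distance between gauge and guide_tube below 0.006 m and angle between the x axis of gauge and the x axis of guide_tube, either way round below 0.15 rad), for 0.1 s.
At the end, for the whole second after the job is handed in: all castings in the hopper, tray down (under 0.12 rad), rod held by the fingers, level within about 10 degrees, still, tip within 45 mm of the tile's centre from above and 50 to 170 mm above the bench, rod touching neither cradle, tank, tile, hopper nor a bystander (all of step 1 and value of joint tray below 0.12 rad and contact force between the fingers and gauge above 1 N and horizontal distance between gauge_tip and tile below 0.045 m and height (world z) of gauge_tip between 0.05 and 0.17 m and angle between gauge's own x axis and vertical between 1.4 and 1.74 rad and linear speed of gauge below 0.03 m/s and contact force between gauge and cradle below 0.2 N and contact force between gauge and tank below 0.2 N and contact force between gauge and tile below 0.2 N and contact force between gauge and hopper below 0.2 N and contact force between gauge and jar below 0.2 N and contact force between gauge and wrench below 0.2 N and contact force between gauge and hammer below 0.2 N and contact force between gauge and cup below 0.2 N and contact force between gauge and bust below 0.2 N and contact force between gauge and brush below 0.2 N); the arm keeps its last pose, push and grip.
It fails at once if one of the bystanders is moved by more than 40 mm (distance of any of jar, wrench, hammer, cup, bust, brush from where it was at the start of the episode above 0.04 m).
It also fails if it takes over 72 s, if anything falls off the work surface, if the arm or the gripper's body presses on something with over 40 N, if the wrist force passes 120 N, or if a joint passes its speed limit or range.

### The arm

A 6-joint arm with a two-finger parallel gripper is mounted at the origin on the work surface. World frame = base frame: x ahead of the robot, y to its left, z up, the work surface at z = 0. Lengths are in m, angles in rad, forces in N, time in s.
With the tool pointing down it reaches from about 0.325 to 0.9 m from the base axis. Payload 3.5 kg.
Tool frame: the origin (TCP) lies on the centre line of the jaws, within the pads' length; the fingertips stand 14 mm ahead of it and the grasp point (between the pads) lies 5 mm behind it (manip.tcp_to_tips is the distance from the TCP to the fingertips, in m); z points along the fingers, y is the line along which they close (so a half turn about z gives the same grasp; the last joint's range is limited). The gripper opens to 85 mm and grips with 20 to 120 N. Pads are 22 mm wide; open, the fingers measure 114 mm over their backs; the gripper's body (76 mm by 85 mm) begins 54 mm behind the grasp point. The pads swing forward as they close: fully open they stand 13 mm farther back than shut.
Start: joints at [-1.405, 0.276, -0.026, 1.268, 0, 1.467], TCP at [0.166, -0.603, 0.245] pointing down, gripper open.
Joint ranges: [-3.12, 3.12], [-0.85, 1.88], [-1.08, 1.24], [-1.95, 2.15], [-1.57, 1.53], [-3.14, 3.14]. Speed limits (rad/s): [2.57, 2.57, 3.14, 3.14, 3.14, 3.14].

### API

Orientations are given as a unit quaternion [w, x, y, z].
In Python, from rig import manip gives the robot as it stands.
- The arm moves only by the shell command python3 -m crank 'ROWS' [FORCE]. ROWS is a JSON object of lists of equal length, an entry for each row: "travel": the shift along the tool's x, y, z in m, a list of three; "yaw": the turn about the tool's z in degrees; "claw": the finger opening in m, from 0 to 0.0854. In form: {"travel": [[tx, ty, tz], ...], "yaw": [yaw, ...], "claw": [claw, ...]}. A call has 1 to 12 rows; each row is the pose to reach, as a shift and turn from the pose commanded when the call began, along the tool's axes at that moment; what a row does not reach only later rows make up. A row lasts 1/10 s, in which the tool goes at most 50 mm and 8.59 degrees, less where a joint would pass 70% of its speed; a pose out of reach is approached as far as the arm can. A call with a gripper value outside its range is refused whole. The fingers move at their own pace and stop on an object; FORCE is the grip in N (left out, the last holds). Time passes only in rows, so rows that repeat a pose let the fingers close. It gives the time, the measured TCP pose, the force, the opening and the grip force at its end, in the units of the state.
- manip.read_state(): the state, without advancing time (a new reading comes with each control period).
- manip.capture(name): name is "side" or "top"; returns (picture, depth): 384x512x3 uint8, blue, green, red; 384x512 float32, m along the optical axis (not along the pixel's ray), 0 where there is no reading.
- manip.get_calibration(name): a dict with "fx", "fy", "cx", "cy" (pixels), "rvec" (rotation vector, rad) and "tvec" (3), from world to camera coordinates, as OpenCV has them. Camera axes: x right, y down, z forward; pixel columns grow to the right and rows downward; lengths in m; the calibration is good to about 2 mm. A picture is of the moment at which its call begins. get_calibration takes no time and is no camera call.
- manip.close_job(): hands the job in; it is judged then, once.
The state is a dict: "t": time; "joints": joint angles; "dq": joint speeds; "joint_efforts": joint torques, N m; "tool_pos": TCP position; "orientation": TCP orientation; "wrist_force": force on the tool from outside, world axes, zero at the start; "wrist_torque": the same for the moment, N m; "grip_width": finger opening in m; "grasp_force": force on a finger pad.
Only numpy, scipy, OpenCV 4.12 (cv2) and the standard library are available. Lean on these libraries where they do the work, as an engineer would, in place of code of your own. Each camera call takes 0.05 s, during which the arm holds its last target. There are 200 camera calls.

## Working session

There is one attempt and no reset: what is moved stays moved. The work goes in short steps, Python scripts to look and compute and a shell command to move; the robot and the scene stay as the last step left them, time stands still between calls to the robot, and variables do not carry over. Pictures are saved under pics/ and viewed, at most 10 in all, crops included, and the job is handed in when it is done.

```bash
mkdir -p pics; ls; cat > h.py <<'E'
import numpy as np, cv2
from rig import manip
def cal(n):
    c=manip.get_calibration(n); K=np.array([[c['fx'],0,c['cx']],[0,c['fy'],c['cy']],[0,0,1.]])
    R=cv2.Rodrigues(np.array(c['rvec'],float))[0]; return K,R,np.array(c['tvec'],float).ravel()
def ray(n,u,v,z):
    K,R,t=cal(n); d=R.T@np.linalg.inv(K)@[u,v,1]; o=-R.T@t; return o+d*(z-o[2])/d[2]
def cloud(n,D):
    K,R,t=cal(n); v,u=np.mgrid[:D.shape[0],:D.shape[1]]
    P=np.stack([(u-K[0,2])/K[0,0]*D,(v-K[1,2])/K[1,1]*D,D],-1); return (P-t)@R
def proj(n,p):
    K,R,t=cal(n); q=K@(R@np.array(p,float)+t); return q[:2]/q[2]
def shot(n,tag):
    I,D=manip.capture(n); cv2.imwrite(f'pics/{tag}.png',I); np.savez(f'{tag}.npz',I=I,D=D); return I,D
E
python3 - <<'E'
from h import *
for n in ('top','side'):
    I,D=shot(n,n+'0'); K,R,t=cal(n); print(n,-R.T@t,R[2],K[0,0])
a=cv2.imread('pics/top0.png')
cv2.imwrite('pics/top0b.png',cv2.resize(a,(800,600)))
a=cv2.imread('pics/side0.png');cv2.imwrite('pics/side0b.png',cv2.resize(a,(800,600)))
print(manip.read_state())
E
```

```text
pics
top [ 0.34871832 -0.04840984  1.5707581 ] [ 0.12778075 -0.01537822 -0.99168321] 461.12655948300403
side [0.51218428 0.85200838 0.65895862] [ 0.02718806 -0.86791479 -0.49596847] 366.01349241410117
{'t': 0.1, 'joints': array([-1.40539541e+00,  2.77131204e-01, -2.77357119e-02,  1.26804099e+00,
        5.99306282e-07,  1.46741102e+00]), 'dq': array([-0.00115652, -0.00154801,  0.00229202,  0.00020747, -0.00077914,
       -0.00185636]), 'joint_efforts': array([ 2.28832478e-04, -4.46707428e+01,  2.96128339e+01,  8.45285598e-03,
       -1.48027016e-04, -1.02216475e-05]), 'tool_pos': array([ 0.16586156, -0.60187743,  0.24422918]), 'orientation': array([-1.05528888e-03,  9.90982277e-01,  1.33988849e-01, -3.24328850e-05]), 'wrist_force': array([-0.60685107,  0.57476351, -0.17636986]), 'wrist_torque': array([ 0.03667264,  0.00019847, -0.0143575 ]), 'grasp_force': 0.0, 'grip_width': 0.08531839785874405}
```

View pics/top0b.png

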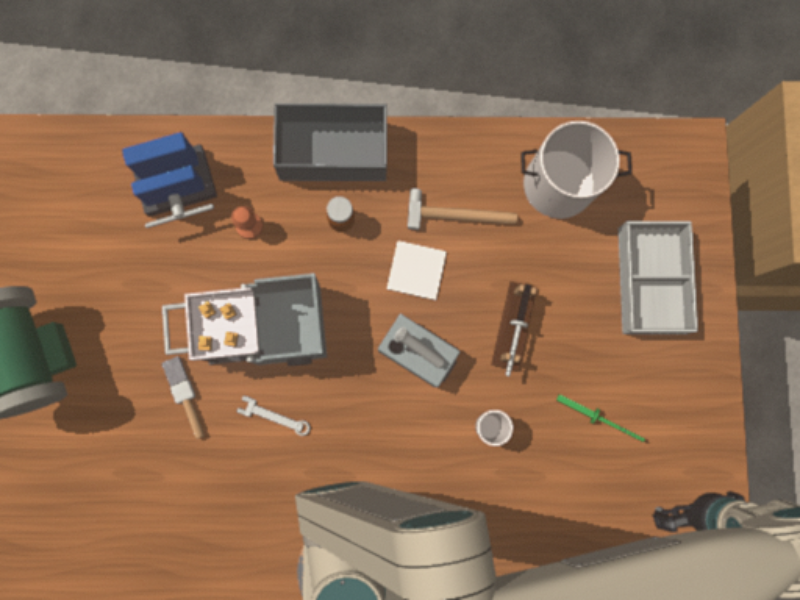

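View pics/side0b.png

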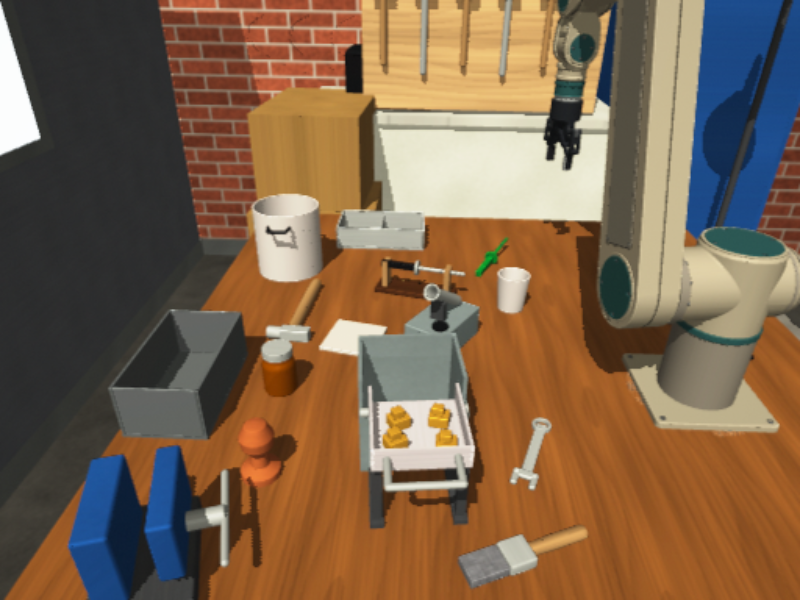

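The top view shows the tray handle bar at about (174,329), four castings at (205–232,310–343), the hopper at (290,318), the tank at (420,350), the real gauge (black handle up, steel rod) at (520,328), and the tile at (416,270). The green rod at (600,418) is the look-alike, since it is green and lies on the bench. The side view agrees. The tube mouth is at (432,292) in the side view, while the dark disc below it on the tank still has to be identified.

```bash
python3 - <<'E'
from h import *
z=np.load('top0.npz');I,D=z['I'],z['D'];P=cloud('top',D)
s=.64
a=cv2.resize(I[185:265,235:355],None,fx=6,fy=6,interpolation=cv2.INTER_CUBIC)[:, :720]
zs=np.load('side0.npz');b=cv2.resize(zs['I'][150:225,225:345],None,fx=6,fy=6,interpolation=cv2.INTER_CUBIC)
c=np.vstack([a[:300*0+480],b])
cv2.imwrite('pics/crop1.png',cv2.resize(c,None,fx=.64,fy=.64))
hs=cv2.cvtColor(I,cv2.COLOR_BGR2HSV)
def box(u0,v0,u1,v1): 
    m=np.zeros(D.shape,bool); m[int(v0*s):int(v1*s),int(u0*s):int(u1*s)]=1; return m&(D>0)
def info(n,m):
    ys,xs=np.nonzero(m); 
    if len(xs)<4: print(n,len(xs)); return
    q=P[m]; r=cv2.minAreaRect(q[:,:2].astype(np.float32)*1000)
    print(n,len(xs),'px',xs.mean().round(1),ys.mean().round(1),'P',q.mean(0).round(4),'med z',np.median(q[:,2]).round(4),'rect',np.round(r[0],1),np.round(r[1],1),round(r[2],1))
Z=P[...,2]
print('bench z', np.median(Z[box(300,380,370,400)]))
info('handle',box(150,295,188,365)&(Z>.1)&(Z<.16))
info('hopper',box(245,265,335,370)&(Z>.09))
info('trayhop>.1',box(150,265,335,370)&(Z>.1))
info('tile',box(380,235,450,305)&(hs[...,1]<60)&(hs[...,2]>180))
info('tank top',box(370,305,470,395)&(abs(Z-.066)<.006))
info('tube',box(370,305,470,395)&(Z>.078))
info('tube hi',box(370,305,470,395)&(Z>.12))
info('cradle gauge',box(490,270,550,390)&(Z>.03))
info('black',box(490,270,550,390)&(hs[...,2]<60)&(Z>.05))
info('rod',box(490,270,550,390)&(hs[...,1]<70)&(hs[...,2]>110))
info('base',box(490,270,550,390)&(Z>.006)&(Z<.02))
E
```

```text
bench z -0.000465656425742764
handle 198 px 110.0 208.6 P [0.5009 0.3569 0.1382] med z 0.1381 rect [505.8 352. ] [118.9  50.8] 0.6
hopper 858 px 176.5 202.9 P [0.5205 0.1527 0.1275] med z 0.1209 rect [519. 145.] [160.9 157.7] 5.8
trayhop>.1 2537 px 147.8 205.9 P [0.5106 0.2421 0.1278] med z 0.1216 rect [511. 221.] [161.  310.3] 6.0
tile 992 px 266.1 172.5 P [ 0.6404 -0.137   0.0073] med z 0.0072 rect [ 640.9 -137.2] [109.6 111.6] 77.3
tank top 857 px 268.3 224.7 P [ 0.4564 -0.1396  0.0657] med z 0.0655 rect [ 459.3 -137.8] [149.3  89.6] 57.3
tube 274 px 267.3 222.0 P [ 0.4608 -0.1338  0.1176] med z 0.1192 rect [ 456.2 -135.4] [114.6  35.2] 54.5
tube hi 135 px 260.6 216.9 P [ 0.4758 -0.1116  0.1339] med z 0.1314 rect [ 471.9 -113.4] [60.2 30.6] 49.5
cradle gauge 318 px 331.8 206.8 P [ 0.5152 -0.3488  0.0692] med z 0.07 rect [ 502.5 -346.2] [ 34.4 199.1] 75.8
black 15 px 335.1 192.3 P [ 0.5626 -0.3601  0.073 ] med z 0.0725 rect [ 558.8 -358.3] [ 9.6 70.5] 76.9
rod 149 px 328.9 219.4 P [ 0.4744 -0.3401  0.0592] med z 0.067 rect [ 469.1 -336.3] [ 38.6 129.2] 71.7
base 720 px 328.0 209.8 P [ 0.5114 -0.347   0.0113] med z 0.0112 rect [ 512.5 -361.1] [130.7 258.1] 88.3
```

View pics/crop1.png

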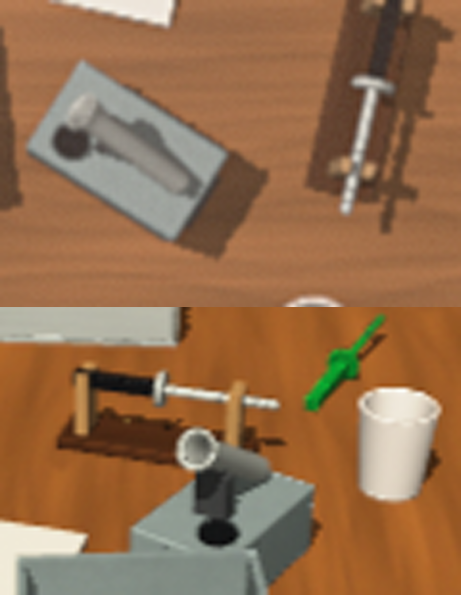

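The crop confirms the real gauge: steel rod, disc collar and black handle, lying in the wooden cradle, with its collar at top pixel (332,207) and tip at (325,240). The bright ring at top pixel (257,214) and side pixel (277,187) is the tube mouth. The dark disc is only a port on the tank. I'll refine the numbers for the handle, mouth and gauge.

```bash
python3 - <<'E'
from h import *
z=np.load('top0.npz');I,D=z['I'],z['D'];P=cloud('top',D);Z=P[...,2];s=.64
# handle bar
yaw=np.radians(6.0);ex=np.array([np.cos(yaw),np.sin(yaw)]);ey=np.array([-ex[1],ex[0]])
Q=P[...,:2]-np.array([.5195,.140]); X=Q@ex;Y=Q@ey
m=(abs(X)<.03)&(Y>.2)&(Y<.27)&(Z>.1)&(Z<.16)
print('bar',m.sum(),X[m].mean(),Y[m].min(),Y[m].mean(),Y[m].max(),Z[m].mean(),'fit',np.degrees(np.polyfit(X[m],Y[m],1)[0]))
m2=(abs(X)<.08)&(Y>.19)&(Y<.26)&(Z>.1)&(Z<.16); print('bar x range',X[m2].min(),X[m2].max())
v,u=np.nonzero(m); q=ray('top',u.mean(),v.mean(),.134); print('bar ray',q,u.mean(),v.mean())
print('proj hyp handle side',proj('side',[.4952,.3717,.134])*1.5625)
# mouth triangulate
def tri(a,b):
    Ms=[]
    for n in('top','side'):
        K,R,t=cal(n); Ms.append(K@np.c_[R,t])
    X=cv2.triangulatePoints(Ms[0],Ms[1],np.array(a,float).reshape(2,1),np.array(b,float).reshape(2,1)); return (X[:3]/X[3]).ravel()
mt=tri((256.9,213.6),(276.6,186.7));print('mouth',mt,'ray.14',ray('top',256.9,213.6,.14),ray('side',276.6,186.7,.14))
d=np.array([np.cos(np.radians(57.3)),np.sin(np.radians(57.3))]);n=np.array([-d[1],d[0]])
c=np.array([.4593,-.1378]);
for nm,p in(('tri',mt),('top',ray('top',256.9,213.6,.14))): print(nm,'in tank',(p[:2]-c)@d,(p[:2]-c)@n)
m=(abs(Q[...,0]+.06)<.1)&(abs(Z-.12)<.045)&(np.linalg.norm(P[...,:2]-c,axis=-1)<.09)
a=(P[m][:,:2]-c)@d;b=(P[m][:,:2]-c)@n;k=np.polyfit(a,Z[m],1);print('tube along',a.min(),a.max(),'lat',np.median(b),'slope deg',np.degrees(np.arctan(k[0])),np.degrees(np.arctan(np.polyfit(a,b,1)[0])))
# gauge axis
hs=cv2.cvtColor(I,cv2.COLOR_BGR2HSV)
m=np.zeros(D.shape,bool);m[172:245,315:350]=1;m&=(Z>.058)&(Z<.085)
G=P[m]; print('gauge n',m.sum())
for lo in np.arange(.39,.61,.02):
    k=m&(P[...,0]>=lo)&(P[...,0]<lo+.02)
    if k.sum(): 
        print(lo.round(2),k.sum(),P[k].mean(0).round(4),'yrange',P[k][:,1].min().round(4),P[k][:,1].max().round(4),'V',hs[k][:,2].mean().round())
for nm,p in(('collar',(331.9,206.9)),('tip',(325.1,239.7))): print(nm,ray('top',*p,.065))
E
```

```text
bar 67 0.0010998426238057167 0.22584351766739022 0.23057858307704576 0.23663535153367796 0.13721999648050573 fit -0.3134053183808883
bar x range -0.05068451698610202 0.04964605419217574
bar ray [0.49679831 0.37036991 0.134     ] 106.0 210.0
proj hyp handle side [426.02067505 485.66769923]
mouth [ 0.48532583 -0.09998149  0.13746501] ray.14 [ 0.48553787 -0.09992949  0.14      ] [ 0.48474985 -0.09516509  0.14      ]
tri in tank 0.04588489115701917 -0.0014699321076634304
top in tank 0.046043199179174925 -0.0016202776638133444
tube along -0.05716011648896886 0.057630244024959164 lat 0.0013089880111504361 slope deg 22.67709138546599 1.1590886310057624
gauge n 297
0.39 5 [ 0.4084 -0.3237  0.067 ] yrange -0.3282 -0.3205 V 174.0
0.41 18 [ 0.4209 -0.3259  0.0692] yrange -0.332 -0.3202 V 176.0
0.43 42 [ 0.4418 -0.3321  0.071 ] yrange -0.3461 -0.318 V 160.0
0.45 21 [ 0.4584 -0.3336  0.0681] yrange -0.3422 -0.3197 V 174.0
0.47 17 [ 0.4801 -0.341   0.0671] yrange -0.3462 -0.3353 V 186.0
0.49 19 [ 0.5008 -0.3482  0.0675] yrange -0.3652 -0.3398 V 176.0
0.51 41 [ 0.5179 -0.3486  0.0741] yrange -0.3657 -0.3332 V 132.0
0.53 31 [ 0.5394 -0.3548  0.0711] yrange -0.3636 -0.3462 V 65.0
0.55 29 [ 0.5593 -0.3598  0.0715] yrange -0.3692 -0.3517 V 65.0
0.57 50 [ 0.5812 -0.3674  0.0701] yrange -0.3831 -0.3497 V 102.0
0.59 24 [ 0.5936 -0.3648  0.0706] yrange -0.3801 -0.3517 V 117.0
collar [ 0.51517556 -0.3498825   0.065     ]
tip [ 0.40745808 -0.32506987  0.065     ]
```

```bash
cat >> h.py <<'E'
def pose():
    s=manip.read_state(); w,x,y,z=s['orientation']
    from scipy.spatial.transform import Rotation as Ro
    R=Ro.from_quat([x,y,z,w]).as_matrix(); return np.array(s['tool_pos']),R,s
def go(p,yaw):
    q,R,s=pose(); c=np.degrees(np.arctan2(R[1,0],R[0,0])); dy=-((yaw-c+180)%360-180)
    print('at',q.round(4),'yaw',c.round(1),'tilt',np.degrees(np.arccos(-R[2,2])).round(2),'-> travel',(R.T@(np.array(p)-q)).round(4),'yaw',round(dy,1))
E
python3 -c "
from h import *
go([.46,-.2,.3],15.4+100); go([.46,-.2,.3],15.4+170)"
```

```text
at [ 0.1659 -0.6019  0.2442] yaw 15.4 tilt 0.12 -> travel [ 0.3903 -0.3095 -0.055 ] yaw -100.0
at [ 0.1659 -0.6019  0.2442] yaw 15.4 tilt 0.12 -> travel [ 0.3903 -0.3095 -0.055 ] yaw -170.0
```

```bash
python3 -m crank '{"travel":[[0.39,-0.31,-0.055],[0.39,-0.31,-0.055],[0.39,-0.31,-0.055],[0.39,-0.31,-0.055],[0.39,-0.31,-0.055],[0.39,-0.31,-0.055],[0.39,-0.31,-0.055],[0.39,-0.31,-0.055],[0.39,-0.31,-0.055],[0.39,-0.31,-0.055],[0.39,-0.31,-0.055],[0.39,-0.31,-0.055]],"yaw":[-100,-100,-100,-100,-100,-100,-100,-100,-100,-100,-100,-100],"claw":[0.03,0.03,0.03,0.03,0.03,0.03,0.03,0.03,0.03,0.03,0.03,0.03]}' 20
python3 -c "
from h import *
go([.4955,.371,.22],186)"
```

```text
t: 1.3
tool_pos: [0.4604, -0.1982, 0.3001]
orientation: [-0.0, 0.531, 0.848, -0.0]
wrist_force: [-0.6, -1.1, 0.4]
grip_width: 0.03
grasp_force: 0.0
at [ 0.4604 -0.1982  0.3001] yaw 115.9 tilt 0.03 -> travel [0.4966 0.2803 0.0802] yaw -70.1
```

```bash
python3 -m crank '{"travel":[[0.496,0.28,0.08],[0.496,0.28,0.08],[0.496,0.28,0.08],[0.496,0.28,0.08],[0.496,0.28,0.08],[0.496,0.28,0.08],[0.496,0.28,0.08],[0.496,0.28,0.08],[0.496,0.28,0.08],[0.496,0.28,0.08],[0.496,0.28,0.08],[0.496,0.28,0.08]],"yaw":[-70,-70,-70,-70,-70,-70,-70,-70,-70,-70,-70,-70],"claw":[0.03,0.03,0.03,0.03,0.03,0.03,0.03,0.03,0.03,0.03,0.03,0.03]}'
python3 -c "
from h import *
shot('side','side1')
a=cv2.imread('pics/side1.png')[180:345,190:350];cv2.imwrite('pics/side1b.png',cv2.resize(a,None,fx=3.5,fy=3.5))
go([.4955,.371,.129],186)"
```

```text
t: 2.5
tool_pos: [0.499, 0.3715, 0.2188]
orientation: [-0.001, -0.049, 0.999, 0.0]
wrist_force: [0.4, -0.4, 0.5]
grip_width: 0.0302
grasp_force: 0.0
at [0.4992 0.3737 0.2182] yaw -174.3 tilt 0.16 -> travel [ 0.0038 -0.0026  0.0892] yaw -0.3
```

View pics/side1b.png

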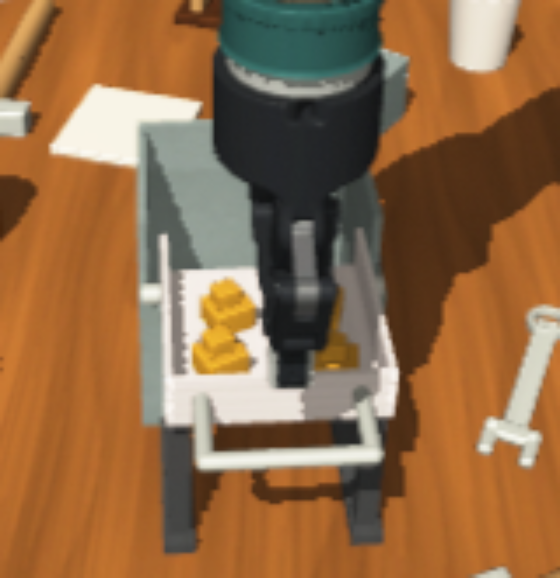

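The crop shows the gripper at crop pixel (290,380), laterally centred on the bar, which runs from (205,462) to (380,455). I'll descend and close on it.

```bash
python3 -m crank '{"travel":[[0.003,-0.001,0.03],[0.003,-0.001,0.06],[0.003,-0.001,0.08],[0.003,-0.001,0.089],[0.003,-0.001,0.089],[0.003,-0.001,0.089],[0.003,-0.001,0.089],[0.003,-0.001,0.089],[0.003,-0.001,0.089],[0.003,-0.001,0.089]],"yaw":[0,0,0,0,0,0,0,0,0,0],"claw":[0.03,0.03,0.03,0.03,0.03,0.03,0,0,0,0]}' 25
python3 - <<'E'
from h import *
q,R,s=pose()
go(q,186)
ey=np.array([-.1045,.9945,0]);h=q-ey*(.158)-[0,0,.02]
for th in (.25,.5,.75,.95,1.1,1.15):
    o=.158*np.cos(th)-.02*np.sin(th);u=.158*np.sin(th)+.02*np.cos(th)
    t=h+ey*o+[0,0,u]; print(th,(R.T@(t-q)).round(3))
E
```

```text
t: 3.55
tool_pos: [0.4978, 0.3706, 0.1334]
orientation: [0.001, -0.048, 0.999, 0.004]
wrist_force: [-0.8, 8.4, -1.5]
grip_width: 0.0086
grasp_force: 25.3
at [0.4978 0.3706 0.1334] yaw -174.5 tilt 0.53 -> travel [0. 0. 0.] yaw -0.5
0.25 [-0.    -0.01  -0.039]
0.5 [-0.    -0.028 -0.074]
0.75 [-0.001 -0.055 -0.103]
0.95 [-0.001 -0.081 -0.121]
1.1 [-0.001 -0.103 -0.131]
1.15 [-0.001 -0.111 -0.133]
```

```bash
python3 -m crank '{"travel":[[0,-0.003,-0.015],[0,-0.006,-0.028],[0,-0.011,-0.041],[0,-0.018,-0.056],[0,-0.027,-0.072],[0,-0.035,-0.083],[0,-0.046,-0.094],[0,-0.058,-0.105],[0,-0.070,-0.114],[0,-0.081,-0.121],[0,-0.092,-0.126],[0,-0.103,-0.131]],"yaw":[0,0,0,0,0,0,0,0,0,0,0,0],"claw":[0,0,0,0,0,0,0,0,0,0,0,0]}'
python3 -c "
from h import *
I,D=shot('top','top2');shot('side','side2')
a=cv2.resize(I[165:245,95:215],None,fx=4,fy=4);b=cv2.resize(cv2.imread('pics/side2.png')[180:345,190:350],None,fx=2.9,fy=2.9)
b=cv2.resize(b,(320,320));a=cv2.resize(a,(480,320));cv2.imwrite('pics/c2.png',np.hstack([a,b]));print(pose()[2]['wrist_force'])"
```

```text
t: 4.75
tool_pos: [0.5089, 0.267, 0.2669]
orientation: [0.004, -0.048, 0.999, 0.004]
wrist_force: [1.1, 4.6, 4.4]
grip_width: 0.0088
grasp_force: 25.0
[-0.74029494  3.71373009  7.951048  ]
```

View pics/c2.png

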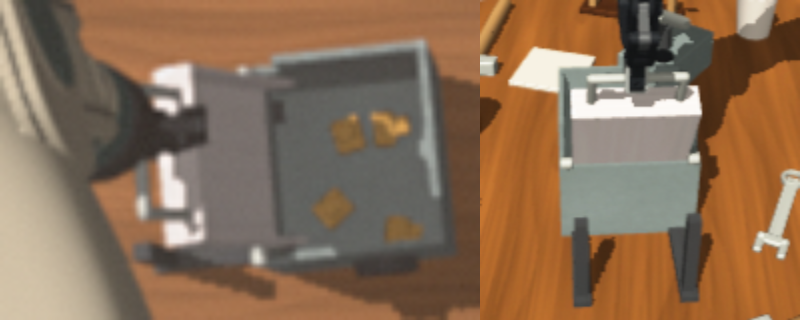

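The top crop shows all four castings on the hopper floor, at (347,135), (388,128), (333,207) and (403,228), and the tray is empty. I'll lower the tray.

```bash
python3 -m crank '{"travel":[[0,0.011,0.005],[0,0.022,0.010],[0,0.033,0.017],[0,0.045,0.026],[0,0.057,0.037],[0,0.068,0.048],[0,0.076,0.059],[0,0.085,0.075],[0,0.092,0.090],[0,0.097,0.103],[0,0.100,0.116],[0,0.103,0.129]],"yaw":[0,0,0,0,0,0,0,0,0,0,0,0],"claw":[0,0,0,0,0,0,0,0,0,0,0,0]}'
python3 -m crank '{"travel":[[0,0,0.002],[0,0,0.002],[0,0,0.002],[0,0,0.002],[0,0,0.002],[0,0,0.002],[0,0,-0.03],[0,0,-0.07],[0,0,-0.11],[0,0,-0.15]],"yaw":[0,0,0,0,0,0,0,0,0,0],"claw":[0,0,0.03,0.03,0.03,0.03,0.03,0.03,0.03,0.03]}'
python3 -c "
from h import *
go([.54,-.1,.30],166);go([.5557,-.3597,.2],166.2)"
```

```text
t: 6.05
tool_pos: [0.4978, 0.3703, 0.1348]
orientation: [0.001, -0.048, 0.999, 0.004]
wrist_force: [0.0, 5.8, 0.6]
grip_width: 0.0091
grasp_force: 27.4
t: 7.05
tool_pos: [0.4967, 0.3662, 0.2846]
orientation: [-0.0, -0.047, 0.999, -0.0]
wrist_force: [-0.1, 0.4, -0.6]
grip_width: 0.0303
grasp_force: 0.0
at [0.4967 0.3662 0.2846] yaw -174.6 tilt 0.04 -> travel [ 0.0006 -0.4682 -0.0151] yaw 19.4
at [0.4967 0.3662 0.2846] yaw -174.6 tilt 0.04 -> travel [ 0.0092 -0.7282  0.085 ] yaw 19.2
```

```bash
python3 -m crank '{"travel":[[0.005,-0.6,0],[0.005,-0.6,0],[0.005,-0.6,0],[0.005,-0.6,0],[0.005,-0.6,0],[0.005,-0.6,0],[0.005,-0.6,0],[0.005,-0.6,0],[0.005,-0.6,0],[0.005,-0.6,0],[0.005,-0.6,0],[0.005,-0.6,0]],"yaw":[19,19,19,19,19,19,19,19,19,19,19,19],"claw":[0.03,0.03,0.03,0.03,0.03,0.03,0.03,0.03,0.03,0.04,0.04,0.04]}'
python3 -c "
from h import *
go([.5557,-.3597,.13],166.2)"
```

```text
t: 8.25
tool_pos: [0.5479, -0.2333, 0.2834]
orientation: [0.0, 0.119, 0.993, -0.0]
wrist_force: [0.7, 0.9, 0.1]
grip_width: 0.0399
grasp_force: 0.0
at [ 0.5479 -0.2333  0.2834] yaw 166.4 tilt 0.01 -> travel [-0.0373 -0.1209  0.1534] yaw 0.2
```

```bash
python3 -m crank '{"travel":[[-0.037,-0.121,0.153],[-0.037,-0.121,0.153],[-0.037,-0.121,0.153],[-0.037,-0.121,0.153],[-0.037,-0.121,0.153],[-0.037,-0.121,0.153],[-0.037,-0.121,0.153]],"yaw":[0,0,0,0,0,0,0],"claw":[0.04,0.04,0.04,0.04,0.04,0.04,0.04]}'
python3 -c "
from h import *
go([.5557,-.3597,.06],166.2)
I,D=shot('side','side3');cv2.imwrite('pics/c3.png',cv2.resize(I[120:210,220:330],None,fx=6,fy=6))"
```

```text
t: 8.95
tool_pos: [0.5566, -0.3572, 0.1319]
orientation: [0.001, 0.118, 0.993, -0.0]
wrist_force: [0.3, -0.1, -0.2]
grip_width: 0.04
grasp_force: 0.0
at [ 0.5566 -0.3572  0.1319] yaw 166.4 tilt 0.11 -> travel [ 0.0005 -0.0026  0.0719] yaw 0.2
```

View pics/c3.png

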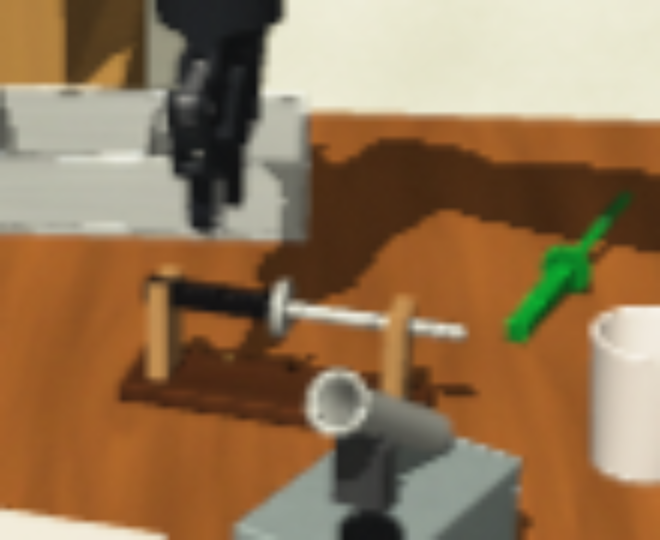

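The crop shows the fingers at (215,215), above the free part of the black handle between the post at (165,320) and the collar at (280,305). I'll descend, close and lift.

```bash
python3 -m crank '{"travel":[[0,-0.001,0.03],[0,-0.001,0.06],[0,-0.001,0.072],[0,-0.001,0.072],[0,-0.001,0.072],[0,-0.001,0.072],[0,-0.001,0.072],[0,-0.001,0.072],[0,-0.001,0.072]],"yaw":[0,0,0,0,0,0,0,0,0],"claw":[0.04,0.04,0.04,0.04,0,0,0,0,0]}' 40
python3 -m crank '{"travel":[[0,0,-0.02],[0,0,-0.06],[0,0,-0.10],[0,0,-0.13],[0,0,-0.13],[0,0,-0.13]],"yaw":[0,0,0,0,0,0],"claw":[0,0,0,0,0,0]}'
cat >> h.py <<'E'
def gauge(n,tag,box):
    I,D=shot(n,tag);P=cloud(n,D);u0,v0,u1,v1=box
    cv2.imwrite(f'pics/{tag}c.png',cv2.resize(I[v0:v1,u0:u1],None,fx=6,fy=6)); return I,D,P
E
python3 - <<'E'
from h import *
q,R,s=pose();print(q,s['grip_width'],s['grasp_force'])
c=proj('side',q).astype(int);print(c);gauge('side','side4',(c[0]-40,c[1]-40,c[0]+80,c[1]+50))
E
```

```text
t: 9.9
tool_pos: [0.5572, -0.3592, 0.0607]
orientation: [0.002, 0.118, 0.993, -0.001]
wrist_force: [-0.2, 1.6, 7.1]
grip_width: 0.013
grasp_force: 40.8
t: 10.5
tool_pos: [0.5559, -0.3586, 0.1889]
orientation: [0.001, 0.118, 0.993, -0.0]
wrist_force: [-0.2, 0.4, -2.8]
grip_width: 0.0131
grasp_force: 39.9
[ 0.55590877 -0.35858008  0.18885323] 0.013114687667016558 39.85948204994202
[256 137]
```

View pics/side4c.png

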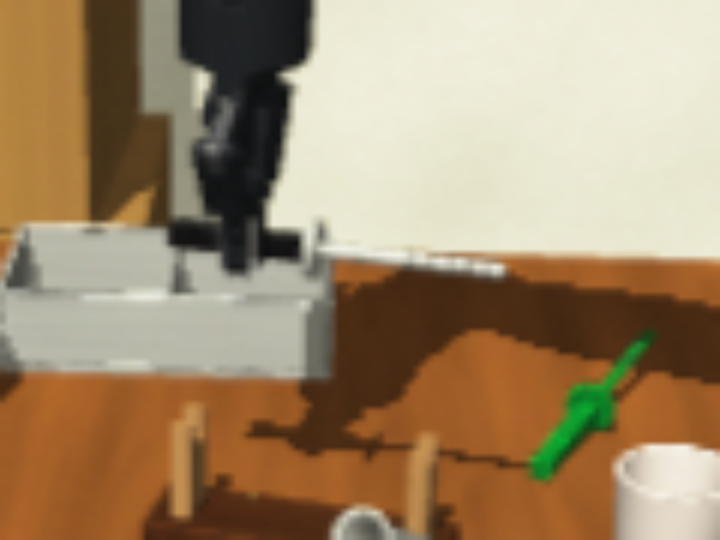

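The crop shows the rod held level: handle at (235,240), collar at (315,250), tip at (505,270). Next I'll relax the grip to 20 N and measure the rod's tilt.

```bash
cat >> h.py <<'E'
def tilt(tag,views=('side','top')):
    q,R,s=pose(); f=R[:,0]; f=f/np.linalg.norm(f); n=np.array([-f[1],f[0],0]) # tool x points from handle to tip
    g=q-R[:,2]*.005
    for v in views:
        I,D=shot(v,tag+v); P=cloud(v,D); d=P-g
        a=d[...,:2]@f[:2]; b=d[...,:2]@n[:2]; m=(D>0)&(abs(b)<.012)&(a>.055)&(a<.175)&(abs(d[...,2])<.16)&(d[...,2]>-.4*0-.14)
        m&=(P[...,2]>.045)
        A,B,C=a[m],b[m],d[m][:,2]
        if m.sum()<8: print(v,'few',m.sum()); continue
        # robust line z(a)
        best=None
        rng=np.random.default_rng(0)
        for _ in range(300):
            i,j=rng.choice(len(A),2,False)
            if abs(A[i]-A[j])<.02: continue
            k=(C[j]-C[i])/(A[j]-A[i]); ok=abs(C-C[i]-k*(A-A[i]))<.004
            if best is None or ok.sum()>best.sum(): best=ok
        k=np.polyfit(A[best],C[best],1); k2=np.polyfit(A[best],B[best],1)
        print(v,'n',best.sum(),'/',m.sum(),'tilt deg',np.degrees(np.arctan(k[0])).round(1),'z at grip',round(k[1],4),'amax',A[best].max().round(3),'lat slope deg',np.degrees(np.arctan(k2[0])).round(1),'lat0',k2[1].round(4))
E
python3 -c "
from h import *
tilt('a')"
python3 -m crank '{"travel":[[0,0,-0.01],[0,0,-0.02],[0,0,-0.02],[0,0,-0.02],[0,0,-0.02]],"yaw":[0,0,0,0,0],"claw":[0,0,0,0,0]}' 20
python3 -c "
from h import *
tilt('b')"
```

```text
side n 67 / 99 tilt deg 0.4 z at grip 0.0006 amax 0.154 lat slope deg -0.1 lat0 -0.0032
top few 0
t: 11.15
tool_pos: [0.5556, -0.3583, 0.2083]
orientation: [-0.0, 0.118, 0.993, 0.0]
wrist_force: [-0.1, 0.3, -1.9]
grip_width: 0.0135
grasp_force: 39.8
side n 70 / 87 tilt deg -0.9 z at grip 0.0035 amax 0.154 lat slope deg 0.9 lat0 -0.0046
top few 0
```

```bash
python3 -c "
from h import *
go([.405,.128,.27],186)"
```

```text
at [ 0.5555 -0.3581  0.208 ] yaw 166.4 tilt 0.04 -> travel [ 0.2606  0.4371 -0.0618] yaw -19.6
```

```bash
python3 -m crank '{"travel":[[0.02,0.03,-0.03],[0.045,0.07,-0.06],[0.26,0.437,-0.062],[0.26,0.437,-0.062],[0.26,0.437,-0.062],[0.26,0.437,-0.062],[0.26,0.437,-0.062],[0.26,0.437,-0.062],[0.26,0.437,-0.062],[0.26,0.437,-0.062],[0.26,0.437,-0.062],[0.26,0.437,-0.062]],"yaw":[-2,-4,-20,-20,-20,-20,-20,-20,-20,-20,-20,-20],"claw":[0,0,0,0,0,0,0,0,0,0,0,0]}' 30
python3 -c "
from h import *
go([.405,.128,.165],186)"
```

```text
t: 12.45
tool_pos: [0.404, 0.1304, 0.2704]
orientation: [-0.0, -0.059, 0.998, 0.001]
wrist_force: [0.2, -0.6, -1.9]
grip_width: 0.0134
grasp_force: 39.8
at [0.404  0.1304 0.2704] yaw -173.3 tilt 0.07 -> travel [-0.0007 -0.0027  0.1054] yaw 0.7
```

```bash
python3 -m crank '{"travel":[[0,0,0.04],[0,0,0.08],[0,0,0.105],[0,0,0.110],[0,0,0.115],[0,0,0.12],[0,0,0.125],[0,0,0.130],[0,0,0.135],[0,0,0.139],[0,0,0.139]],"yaw":[0,0,0,0,0,0,0,0,0,0,0],"claw":[0,0,0,0,0,0,0,0,0,0,0]}'
python3 -c "
from h import *
q,R,s=pose();print(q,s['wrist_force'],s['wrist_torque'])
tilt('c')"
```

```text
t: 13.55
tool_pos: [0.4085, 0.1277, 0.1342]
orientation: [0.003, -0.056, 0.998, -0.0]
wrist_force: [-1.7, -1.1, 6.3]
grip_width: 0.0134
grasp_force: 46.5
[0.40854948 0.12765003 0.13424917] [-1.69385497 -1.06066442  6.33756856] [-0.12265809  0.14550561 -0.03192855]
side n 104 / 120 tilt deg -26.7 z at grip 0.0031 amax 0.139 lat slope deg 0.5 lat0 -0.0036
top n 57 / 71 tilt deg -27.9 z at grip 0.0066 amax 0.138 lat slope deg -0.3 lat0 0.001
```

```bash
python3 -m crank '{"travel":[[0,0,0.003],[0,0,0.0055],[0,0,0.0055],[0,0,0.0055],[0,0,-0.03],[0,0,-0.08],[0,0,-0.13],[0,0,-0.17],[0,0,-0.17],[0,0,-0.17]],"yaw":[0,0,0,0,0,0,0,0,0,0],"claw":[0,0,0,0,0,0,0,0,0,0]}'
python3 -c "
from h import *
tilt('d')
go([.563,.0216,.29],237.3);go([.563,.0216,.225],237.3)"
```

```text
t: 14.65
tool_pos: [0.4072, 0.1277, 0.3036]
orientation: [0.003, -0.056, 0.998, 0.0]
wrist_force: [-0.6, -0.3, -1.9]
grip_width: 0.0131
grasp_force: 48.0
side n 113 / 136 tilt deg -33.3 z at grip 0.0041 amax 0.13 lat slope deg 0.0 lat0 -0.0035
top n 73 / 88 tilt deg -33.3 z at grip 0.0056 amax 0.131 lat slope deg 0.3 lat0 -0.0001
at [0.4052 0.1274 0.3005] yaw -173.6 tilt 0.07 -> travel [-0.1451 -0.1227  0.0104] yaw -50.9
at [0.4052 0.1274 0.3005] yaw -173.6 tilt 0.07 -> travel [-0.1451 -0.1227  0.0754] yaw -50.9
```

```bash
python3 -m crank '{"travel":[[-0.145,-0.123,0.01],[-0.145,-0.123,0.01],[-0.145,-0.123,0.01],[-0.145,-0.123,0.01],[-0.145,-0.123,0.01],[-0.145,-0.123,0.01],[-0.145,-0.123,0.01],[-0.145,-0.123,0.01],[-0.145,-0.123,0.01]],"yaw":[-51,-51,-51,-51,-51,-51,-51,-51,-51],"claw":[0,0,0,0,0,0,0,0,0]}'
python3 -c "
from h import *
tilt('e')
go([.563,.0216,.225],237.3)
print(pose()[1].round(3))"
```

```text
t: 15.65
tool_pos: [0.5629, 0.0217, 0.2905]
orientation: [-0.001, -0.479, 0.878, 0.0]
wrist_force: [0.3, -0.5, -1.6]
grip_width: 0.0135
grasp_force: 47.9
side n 40 / 49 tilt deg -32.5 z at grip -0.0 amax 0.126 lat slope deg -0.1 lat0 -0.0035
top n 68 / 85 tilt deg -33.2 z at grip 0.0059 amax 0.131 lat slope deg -0.0 lat0 0.0001
at [0.5632 0.0218 0.2911] yaw -122.6 tilt 0.02 -> travel [0.0002 0.     0.0661] yaw 0.1
[[-0.539 -0.842 -0.   ]
 [-0.842  0.539  0.   ]
 [ 0.     0.    -1.   ]]
```

```bash
python3 -m crank '{"travel":[[0,0,0.03],[0,0,0.066],[0,0,0.066],[0,0,0.066]],"yaw":[0,0,0,0],"claw":[0,0,0,0]}'
python3 - <<'E'
from h import *
q,R,s=pose();print(q)
c=proj('side',[.49,-.095,.145]).astype(int);t=proj('top',[.49,-.095,.145]).astype(int)
I,D=shot('side','s5');J,E=shot('top','t5')
a=cv2.resize(I[c[1]-35:c[1]+25,c[0]-40:c[0]+40],(400,300),interpolation=2);b=cv2.resize(J[t[1]-30:t[1]+30,t[0]-50:t[0]+30],(400,300),interpolation=2)
cv2.imwrite('pics/c5.png',np.hstack([a,b]))
E
```

```text
t: 16.15
tool_pos: [0.5629, 0.0217, 0.2252]
orientation: [-0.001, -0.48, 0.877, 0.0]
wrist_force: [0.7, 0.9, -1.9]
grip_width: 0.0128
grasp_force: 47.8
[0.56285622 0.0217016  0.22521688]
```

View pics/c5.png

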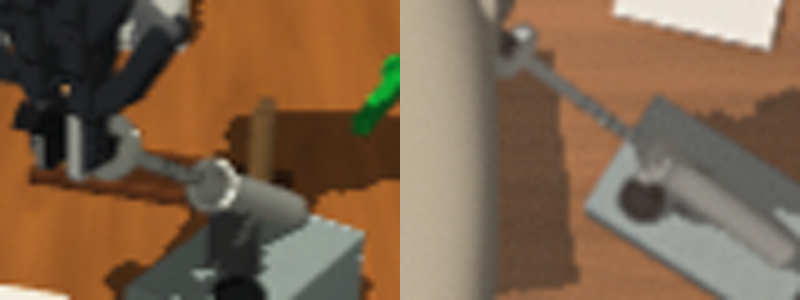

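The crop shows the rod in line with the tube in both views, with its tip just at the mouth: about (200,180) in the left half and (640,145) in the right half. I'll insert along the axis.

```bash
python3 -m crank '{"travel":[[0.0085,0,0.0053],[0.017,0,0.0106],[0.0255,0,0.0159],[0.034,0,0.0212],[0.0424,0,0.0265],[0.0509,0,0.0318],[0.0509,0,0.0318]],"yaw":[0,0,0,0,0,0,0],"claw":[0,0,0,0,0,0,0]}'
python3 -c "
from h import *
tilt('f');q,R,s=pose();print(s['wrist_force'],s['wrist_torque']);go([.5056,-.0676,.1588],237.3)"
```

```text
t: 16.95
tool_pos: [0.5346, -0.0222, 0.1923]
orientation: [-0.001, -0.48, 0.877, 0.001]
wrist_force: [0.3, 0.7, -1.7]
grip_width: 0.013
grasp_force: 47.8
side n 92 / 334 tilt deg 0.5 z at grip -0.1313 amax 0.172 lat slope deg -2.6 lat0 0.0053
top n 131 / 291 tilt deg -31.3 z at grip 0.0061 amax 0.174 lat slope deg 0.2 lat0 -0.0018
[ 0.4411784   0.43532053 -2.0661441 ] [ 0.00818201 -0.04149569  0.03887697]
at [ 0.536  -0.0216  0.1934] yaw -122.6 tilt 0.02 -> travel [0.0551 0.0008 0.0345] yaw 0.1
```

```bash
python3 -m crank '{"travel":[[0.0085,0,0.0053],[0.017,0,0.0106],[0.0255,0,0.0159],[0.034,0,0.0212],[0.0424,0,0.0265],[0.047,0,0.0292],[0.051,0,0.0318],[0.0535,0,0.0334],[0.055,0,0.0344]],"yaw":[0,0,0,0,0,0,0,0,0],"claw":[0,0,0,0,0,0,0,0,0]}'
python3 -c "
from h import *
tilt('g',('top',));q,R,s=pose();print(s['wrist_force'],s['wrist_torque']);go([.5056,-.0676,.1588],237.3)"
```

```text
t: 17.95
tool_pos: [0.5085, -0.065, 0.1612]
orientation: [0.004, -0.481, 0.877, 0.002]
wrist_force: [2.1, 13.5, 10.6]
grip_width: 0.0133
grasp_force: 49.5
top n 141 / 230 tilt deg -33.1 z at grip 0.0109 amax 0.162 lat slope deg 0.0 lat0 -0.0017
[ 0.37801365 11.07156764  7.96538443] [ 1.92331931  0.15213232 -0.20999275]
at [ 0.5084 -0.065   0.1614] yaw -122.5 tilt 0.54 -> travel [0.0037 0.001  0.0025] yaw 0.2
```

```bash
python3 -m crank '{"travel":[[0.0015,0,0.001],[0.003,0,0.002],[0.003,0,0.002],[0.003,0,0.002]],"yaw":[0,0,0,0],"claw":[0,0,0,0]}'
python3 - <<'E'
from h import *
q,R,s=pose();print(q,s['wrist_force'])
c=proj('side',[.495,-.085,.15]).astype(int);t=proj('top',[.495,-.085,.15]).astype(int)
I,D=shot('side','s6');J,E=shot('top','t6')
a=cv2.resize(I[c[1]-30:c[1]+30,c[0]-40:c[0]+40],(400,300),interpolation=2);b=cv2.resize(J[t[1]-30:t[1]+30,t[0]-40:t[0]+40],(400,300),interpolation=2)
cv2.imwrite('pics/c6.png',np.hstack([a,b]))
E
```

```text
t: 18.4
tool_pos: [0.5085, -0.0651, 0.1613]
orientation: [0.007, -0.481, 0.876, 0.003]
wrist_force: [0.5, 18.7, 15.0]
grip_width: 0.0133
grasp_force: 50.3
[ 0.50851457 -0.06514622  0.16130365] [ 0.48213741 18.72390527 14.96234509]
```

View pics/c6.png

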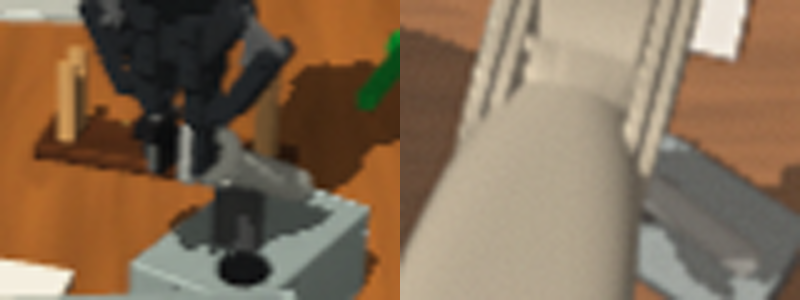

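The rod stops hard: there is no motion while the push grows from 16 to 24 N. The side crop shows the collar at (185,150), close to the tube end. About 10 N is lateral, so I'll relieve that and see whether the rod advances.

```bash
python3 -m crank '{"travel":[[-0.003,0.001,-0.002],[-0.003,0.002,-0.002],[-0.002,0.003,-0.001],[0,0.003,0],[0.001,0.003,0.0005],[0.001,0.003,0.0005]],"yaw":[0,0,0,0,0,0],"claw":[0,0,0,0,0,0]}'
python3 - <<'E'
from h import *
q,R,s=pose();F=s['wrist_force'];g=q-R[:,2]*.005
d3=np.array([.458,.7136,.53]);M=np.array([.485,-.0997,.14]);n=np.array([-.842,.54,0])
print(q,F,'axial',F@d3,'lat',F@n,'up',F@np.cross(d3,n),'along',(g-M)@d3,'lat',(g-M)@n,'up',(g-M)@np.cross(d3,n))
I=np.load('s6.npz')['I'];c=proj('side',[.495,-.085,.15]).astype(int)
for p in (M,M+.0045*d3): print((proj('side',p)-c+[40,30])*5)
print('mouth edge c5 frame', proj('side',M)-proj('side',[.49,-.095,.145]).astype(int))
E
```

```text
t: 19.1
tool_pos: [0.5082, -0.0651, 0.1616]
orientation: [0.009, -0.482, 0.876, 0.001]
wrist_force: [6.5, 16.4, 13.2]
grip_width: 0.013
grasp_force: 49.9
[ 0.5082412  -0.06512836  0.16159566] [ 6.45291459 16.35630535 13.15088472] axial 21.59726328071442 lat 3.399050801041626 up 2.0082126886645106 along 0.049333670915903974 lat -0.0008672389467476102 up 0.0005250380253879125
[217.52112959 154.79981738]
[214.22074961 153.75507913]
mouth edge c5 frame [2.50422592 0.95996348]
```

```bash
python3 - <<'E'
from h import *
I,D=shot('side','s7');P=cloud('side',D)
d3=np.array([.458,.7136,.53]);M=np.array([.485,-.0997,.14])
a=(P-M)@d3;r=np.linalg.norm(P-M-a[...,None]*d3,axis=-1)
hs=cv2.cvtColor(I,cv2.COLOR_BGR2HSV)
m=(D>0)&(r<.021)&(a>-.05)&(a<.04)
o=np.argsort(a[m])
for x,y,v,uv in zip(a[m][o],r[m][o],hs[m][o],np.argwhere(m)[o]):
    if x>-.012: print(round(x*1000,1),round(y*1000,1),v[2],uv[::-1],end=' | ')
E
```

```text
-6.6 14.6 91 [281 189] | -4.8 15.1 86 [280 190] | -4.2 14.2 93 [281 188] | 0.4 15.1 84 [279 190] | 2.6 16.5 104 [274 191] | 3.4 16.9 94 [281 187] | 4.4 17.1 101 [280 189] | 5.1 17.0 93 [281 185] | 5.3 15.8 100 [275 191] | 5.9 15.3 98 [278 190] | 6.2 16.8 90 [277 191] | 6.5 12.0 112 [279 184] | 6.6 18.2 106 [278 191] | 6.6 15.3 99 [280 187] | 6.6 16.5 97 [280 188] | 6.7 18.1 85 [281 184] | 6.8 9.3 110 [278 187] | 6.9 9.0 98 [277 183] | 6.9 17.2 77 [277 180] | 7.0 17.3 117 [279 181] | 7.6 18.3 103 [281 186] | 7.6 11.1 112 [278 183] | 7.7 11.9 111 [279 186] | 8.1 16.2 98 [279 189] | 8.2 10.1 104 [275 189] | 8.3 10.6 111 [276 189] | 8.4 5.8 89 [277 185] | 8.4 13.5 108 [274 190] | 8.4 11.8 110 [278 188] | 8.5 5.9 93 [277 186] | 8.5 13.5 108 [276 190] | 8.9 16.8 109 [280 183] | 9.0 12.2 110 [277 189] | 9.0 13.2 110 [275 190] | 9.1 13.4 107 [279 187] | 9.2 18.3 115 [280 182] | 9.2 14.9 104 [279 188] | 9.7 10.2 110 [278 184] | 9.8 10.0 110 [277 188] | 9.8 11.8 112 [277 182] | 10.0 16.1 105 [280 185] | 10.1 14.6 104 [278 189] | 10.1 12.9 110 [279 185] | 10.1 13.7 113 [278 182] | 10.1 16.3 104 [280 186] | 10.2 16.5 104 [280 184] | 10.2 16.9 87 [276 191] | 10.3 14.5 112 [279 183] | 10.5 16.1 111 [279 182] | 10.5 16.0 106 [278 181] | 10.8 10.2 111 [278 186] | 10.9 10.1 111 [278 185] | 11.1 15.5 105 [277 190] | 11.8 8.9 107 [277 187] | 12.0 14.5 107 [277 181] | 12.2 9.1 103 [276 188] | 12.8 5.0 47 [276 186] | 13.9 7.3 66 [276 187] | 16.6 9.9 75 [277 184] | 17.8 6.9 45 [276 185] | 34.1 13.0 62 [268 187] | 34.4 17.0 69 [267 188] | 35.4 17.9 87 [273 190] | 35.4 16.9 75 [274 189] | 35.6 11.0 58 [268 186] | 38.4 8.9 54 [268 185] | 39.2 18.0 69 [272 190] | 39.4 18.7 73 [275 188] |
```

```bash
python3 - <<'E'
from h import *
d3=np.array([.458,.7136,.53]);M=np.array([.485,-.0997,.14])
for n,f in(('side','side0'),('side','s5'),('side','side4'),('top','top0')):
    D=np.load(f+'.npz')['D'];P=cloud(n,D);a=(P-M)@d3;r=np.linalg.norm(P-M-a[...,None]*d3,axis=-1)
    m=(D>0)&(r<.0185)&(r>.0125)&(a>-.012)&(a<.012); print(f,np.sort(a[m]*1000).round(1))
D=np.load('s7.npz')['D'];P=cloud('side',D);a=(P-M)@d3;r=np.linalg.norm(P-M-a[...,None]*d3,axis=-1)
m=(D>0)&(r<.016)&(r>.009)&(a>.002)&(a<.014);print('collar',np.median(a[m]))
E
```

```text
side0 [-10.8  -6.9  -4.1  -2.3  -1.3  -1.2   0.1   0.4   0.9   1.    1.2   1.3
   1.8   1.8   2.    2.    2.4   2.6   2.8   2.9   3.    3.1   3.3   3.9
   4.1   4.2   4.2   4.5   4.8   4.9   5.    5.2   5.3   7.    7.1   7.5
   8.5]
s5 [-7.1 -4.7 -3.5 -3.  -1.1 -0.1  0.3  0.9  1.   1.2  1.5  1.7  1.8  2.2
  2.4  2.6  2.7  3.   3.1  3.2  3.4  3.9  3.9  3.9  4.   4.1  4.3  4.7
  5.   5.3  5.7  5.7  7. ]
side4 [-8.6 -7.3 -6.3 -0.   0.   0.1  0.2  0.2  1.   1.5  1.6  2.   2.   2.
  2.4  2.5  2.6  2.7  2.9  2.9  3.   3.   3.4  3.4  3.4  3.4  3.5  3.5
  4.1  4.3  4.3  4.4  4.8  5.3  5.9  7.5]
top0 [-6.7 -6.5 -6.3 -5.8 -5.7 -5.  -4.7 -4.4 -4.4 -4.3 -2.9 -2.6 -1.8 -1.5
 -1.4 -1.  -0.7 -0.7 -0.4 -0.3 -0.2 -0.   0.2  0.8  1.3  1.4  1.4  1.4
  1.5  1.8  1.8  1.8  2.1  3.2  3.5  3.5  3.9  4.   4.4  4.6  4.7  5.4]
collar 0.00908256817354783
```

In the same camera's depth, the collar's back face lies 5.9 mm ahead of the mouth's rim face, which matches the collar's 6 mm thickness. So the collar is seated on the mouth. I'll withdraw along the axis.

```bash
python3 -m crank '{"travel":[[-0.008,-0.002,-0.005],[-0.021,-0.002,-0.013],[-0.034,-0.002,-0.021],[-0.047,-0.002,-0.029],[-0.06,-0.002,-0.0375],[-0.073,-0.002,-0.0456],[-0.086,-0.002,-0.0537],[-0.099,-0.002,-0.0619],[-0.112,-0.002,-0.07],[-0.125,-0.002,-0.078],[-0.135,-0.002,-0.1],[-0.135,-0.002,-0.14]],"yaw":[0,0,0,0,0,0,0,0,0,0,0,0],"claw":[0,0,0,0,0,0,0,0,0,0,0,0]}'
python3 -c "
from h import *
q,R,s=pose();print(s['wrist_force'],s['grasp_force'])
tilt('h',('top',));go([.5162,.172,.30],276)"
```

```text
t: 20.35
tool_pos: [0.5749, 0.0447, 0.2943]
orientation: [-0.003, -0.481, 0.877, 0.002]
wrist_force: [0.1, 0.5, -1.4]
grip_width: 0.0133
grasp_force: 47.7
[ 0.12836196  0.45064111 -1.39737053] 47.70649015903473
top n 70 / 86 tilt deg -34.0 z at grip 0.0083 amax 0.131 lat slope deg -0.5 lat0 0.0
at [0.579  0.0441 0.3042] yaw -122.5 tilt 0.47 -> travel [-0.074   0.1218  0.0036] yaw -38.5
```

```bash
python3 -m crank '{"travel":[[-0.074,0.122,0.004],[-0.074,0.122,0.004],[-0.074,0.122,0.004],[-0.074,0.122,0.004],[-0.074,0.122,0.004],[-0.074,0.122,0.004],[-0.074,0.122,0.004]],"yaw":[-38.5,-38.5,-38.5,-38.5,-38.5,-38.5,-38.5],"claw":[0,0,0,0,0,0,0]}'
python3 -c "
from h import *
go([.5162,.172,.1495],276)"
```

```text
t: 21.1
tool_pos: [0.5135, 0.1715, 0.2928]
orientation: [-0.0, 0.742, -0.67, 0.0]
wrist_force: [-0.3, 0.2, -1.4]
grip_width: 0.0135
grasp_force: 47.9
at [0.5135 0.1715 0.2928] yaw -84.2 tilt 0.01 -> travel [-0.0002 -0.0028  0.1433] yaw -0.2
```

```bash
python3 -m crank '{"travel":[[0,0,0.03],[0,0,0.06],[0,0,0.07],[0,0,0.08],[0,0,0.09],[0,0,0.10],[0,0,0.11],[0,0,0.12],[0,0,0.13],[0,0,0.138],[0,0,0.143],[0,0,0.143]],"yaw":[0,0,0,0,0,0,0,0,0,0,0,0],"claw":[0,0,0,0,0,0,0,0,0,0,0,0]}'
python3 -c "
from h import *
q,R,s=pose();print(s['wrist_force'],q)
tilt('i')"
```

```text
t: 22.3
tool_pos: [0.5129, 0.1713, 0.1486]
orientation: [0.0, 0.743, -0.67, -0.0]
wrist_force: [1.7, 2.2, 1.4]
grip_width: 0.0133
grasp_force: 45.4
[1.69471777 2.24826023 1.40538165] [0.51291263 0.17131362 0.14864045]Traceback (most recent call last):
  File "<string>", line 4, in <module>
    tilt('i')
    ~~~~^^^^^
  File "h.py", line 42, in tilt
    k=np.polyfit(A[best],C[best],1); k2=np.polyfit(A[best],B[best],1)
    raise TypeError("expected 1D vector for x")
TypeError: expected 1D vector for x
```

Now lift to about 0.29 and measure the tilt.

```bash
python3 -m crank '{"travel":[[0,0,-0.03],[0,0,-0.07],[0,0,-0.11],[0,0,-0.14],[0,0,-0.14],[0,0,-0.14]],"yaw":[0,0,0,0,0,0],"claw":[0,0,0,0,0,0]}'
python3 -c "
from h import *
go([.675,.014,.23],257)
tilt('j',('top',))
tilt('j',('side',))
"
```

```text
t: 22.95
tool_pos: [0.5128, 0.1709, 0.2891]
orientation: [0.0, 0.742, -0.67, -0.0]
wrist_force: [-0.3, 0.5, -2.6]
grip_width: 0.0133
grasp_force: 45.1
at [0.5128 0.1709 0.2891] yaw -84.1 tilt 0.06 -> travel [ 0.1727 -0.1454  0.059 ] yaw 18.9
top n 99 / 119 tilt deg -1.5 z at grip 0.0051 amax 0.155 lat slope deg 0.1 lat0 -0.0005
side few 3
```

```bash
python3 -m crank '{"travel":[[0.173,-0.145,0.03],[0.173,-0.145,0.03],[0.173,-0.145,0.03],[0.173,-0.145,0.03],[0.173,-0.145,0.03],[0.173,-0.145,0.06],[0.173,-0.145,0.10],[0.173,-0.145,0.14],[0.173,-0.145,0.174],[0.173,-0.145,0.174],[0.173,-0.145,0.174],[0.173,-0.145,0.174]],"yaw":[19,19,19,19,19,19,19,19,19,19,19,19],"claw":[0,0,0,0,0,0,0,0,0,0,0,0]}'
python3 - <<'E'
from h import *
q,R,s=pose();print(q,s['wrist_force'],s['grasp_force'],np.abs(s['dq']).max())
tip=q-R[:,2]*.005+R[:,0]*.155;print('tip',tip,'tile dxy',tip[:2]-[.6405,-.137])
tilt('k')
I=cv2.imread('pics/ktop.png');J=cv2.imread('pics/kside.png')
a=cv2.resize(I[110:260,90:350],(400,231),interpolation=2);b=cv2.resize(J[110:345,190:350],(400,588))[:,:]
cv2.imwrite('pics/c7.png',np.hstack([np.vstack([a,np.zeros((357,400,3),np.uint8)]),b]))
E
```

```text
t: 24.25
tool_pos: [0.6766, 0.014, 0.1174]
orientation: [0.001, -0.622, 0.783, -0.001]
wrist_force: [-0.2, -0.2, -1.3]
grip_width: 0.0134
grasp_force: 44.9
[0.67662098 0.01401218 0.11736583] [-0.1897198  -0.22845421 -1.26880869] 44.91559982299805 0.021385261828680887
tip [ 0.64148123 -0.13695406  0.12230458] tile dxy [9.81230001e-04 4.59357790e-05]
side n 23 / 24 tilt deg -2.0 z at grip 0.0066 amax 0.153 lat slope deg -0.1 lat0 -0.0012
top n 71 / 89 tilt deg -1.6 z at grip 0.0059 amax 0.155 lat slope deg -0.3 lat0 0.0003
```

View pics/c7.png

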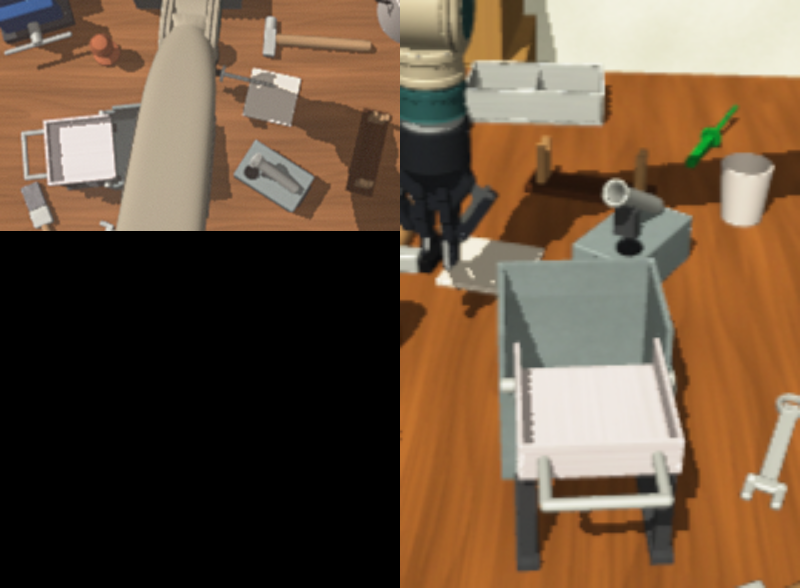

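The picture shows the tray empty and down on its legs. The rod is level with its tip over the middle of the tile, at (272,88) in the top view. I'll let it settle and hand in.

```bash
python3 -m crank '{"travel":[[0,0,0],[0,0,0],[0,0,0],[0,0,0],[0,0,0],[0,0,0]],"yaw":[0,0,0,0,0,0],"claw":[0,0,0,0,0,0]}'
python3 -c "
from rig import manip
print(manip.close_job())"
```

```text
t: 24.95
tool_pos: [0.6753, 0.0141, 0.1155]
orientation: [-0.0, -0.622, 0.783, 0.0]
wrist_force: [0.1, -0.3, -2.3]
grip_width: 0.0134
grasp_force: 44.9
the job is handed in; nothing more can be done
None
```

I handed the job in at about 25 s, and the hand-in returned no verdict: castings in the hopper, tray down on its legs, rod seated in the tube and withdrawn, now held level (within about 2°) with its tip over the tile's centre, about 11 cm above it.

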